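# Change over the cheese drying carousel

## Task

Change over the drying carousel: set every fresh white cheese from the draining bin upright on a blue pad of the turntable, one to a pad and well centred, while the blue pads still face you, then turn the turntable half a turn, fully into its detent, so that the white cheeses stand by the blower and the dried brown ones come to the front. Only after that, in either order, turn the blower dial to the green mark and move every brown cheese onto the wire rack, upright and wholly on it. Leave everything else where it stands.

Things in the scene. Friction and masses are not known exactly. Their poses are not given: they have to be found in the camera images.
- fresh1: A fresh WHITE cheese, upright cylinder 58 mm in diameter and 40 mm high, about 0.14 kg; origin at the centre of its underside, z up. Starts in the draining bin. Two or three fresh cheeses are present, the absent ones read None.
- fresh2: A fresh WHITE cheese, upright cylinder 58 mm in diameter and 40 mm high, about 0.14 kg; origin at the centre of its underside, z up. Starts in the draining bin. Two or three fresh cheeses are present, the absent ones read None.
- fresh3: A fresh WHITE cheese, upright cylinder 58 mm in diameter and 40 mm high, about 0.14 kg; origin at the centre of its underside, z up. Starts in the draining bin. Two or three fresh cheeses are present, the absent ones read None.
- dried1: A dried cheese with a BROWN rind, upright cylinder 52 mm in diameter and 36 mm high, about 0.10 kg; origin at the centre of its underside, z up. Starts on a yellow pad of the turntable. Two or three dried cheeses are present, the absent ones read None.
- dried2: A dried cheese with a BROWN rind, upright cylinder 52 mm in diameter and 36 mm high, about 0.10 kg; origin at the centre of its underside, z up. Starts on a yellow pad of the turntable. Two or three dried cheeses are present, the absent ones read None.
- dried3: A dried cheese with a BROWN rind, upright cylinder 52 mm in diameter and 36 mm high, about 0.10 kg; origin at the centre of its underside, z up. Starts on a yellow pad of the turntable. Two or three dried cheeses are present, the absent ones read None.
- turntable (a joint): Angle of the aluminium turntable (disc of 320 mm diameter, top 45 mm above the table) in rad, growing counter-clockwise seen from above, range 0 to 3.142. An over-centre spring holds it in either of two detents, 0 (the start) and 3.142 (half a turn), and draws it on to the nearer one when let go on the way; it turns back below 1.57. Light: 1 to 5 N at a post.
- turntable_centre (a point): Centre of the turntable's top face, on its upright axis; its frame turns with the disc. The pads are 1 mm flat coloured marks, 78 mm in diameter, 95 mm from the centre: three blue ones on the robot's side at the start, three yellow ones on the blower's side.
- blue_pad1 (a point): Centre of a blue pad on the turntable's top face (z = 0.045); it turns with the disc.
- blue_pad2 (a point): Centre of a blue pad on the turntable's top face (z = 0.045); it turns with the disc.
- blue_pad3 (a point): Centre of a blue pad on the turntable's top face (z = 0.045); it turns with the disc.
- red_post_top (a point): Centre of the top of the red post, an upright round pin 20 mm in diameter and 77 mm high, fixed on the turntable 135 mm from its axis, top 122 mm above the table. At the start it stands at the robot's left (+y) edge of the disc and a half turn takes it round the side nearest the robot to the right edge. A like black post stands across from it. Grip either from above, or push it.
- carousel: The fixed drying carousel: white round pedestal under the turntable and, behind the disc (its own +x, 178 to 238 mm from the axis), a low white air blower 220 mm wide and 90 mm high. Origin on the table, on the turntable's axis; its frame does not turn with the disc.
- bin: The fixed blue draining bin, 200 x 200 mm, walls 4 mm thick and 20 mm high, floor 4 mm thick; origin at the centre of its underside, sides along its x and y.
- rack: The fixed steel wire rack, 200 x 200 mm, top 50 mm above the table; origin on the table under its centre, sides along its x and y.
- blower_dial (a joint): Angle of the black blower dial in rad, 0 to 3.6, growing clockwise seen from above. At 0 the white pointer line on its bar points to the control box's own -x; white ticks lie every 0.5 rad from 0 to 3.5, and the one at 2.0 rad is the green mark.
- blower_dial_grip (a point): On the upright axis of the dial, at the height to grip: the middle of the dial's bar, 14 mm thick, 46 mm long and 32 mm high (from 14 mm above the box's top face up to 44 mm). Its frame turns with the dial, the bar lies along its x and the pointer towards its -x.
- blower_control: The fixed grey control box carrying the dial on its top centre, 100 x 120 x 50 mm high; origin at the centre of its underside; its frame does not turn with the dial. On the other side of the table stands a fixed white box of like size with a round gauge: not a control.
- pyramid1: Bystander, loose: a cream truncated pyramid of cheese, 60 mm wide, 50 mm high; origin at the centre of its underside.
- pyramid2: Bystander, loose: a cream truncated pyramid of cheese, 60 mm wide, 50 mm high; origin at the centre of its underside.
- spray_bottle: Bystander, loose: a blue bottle, 64 mm in diameter, 100 mm high; origin at the centre of its underside.
- salt_jar: Bystander, loose: a jar with a green cap, 70 mm in diameter, 70 mm high; origin at the centre of its underside.
- mould: Bystander, loose: a white cup-shaped cheese mould, 80 mm across, 70 mm high; origin at the centre of its underside.
- culture_jar: Bystander, loose: an amber jar, 60 mm in diameter, 80 mm high; origin at the centre of its underside.
Not all that is in view belongs to the job. Leave any pink look-alike of the dried2 alone.

How it is judged:
On the way, in this order (a step that is already met when the one before it is completed fails the run):
1. every fresh cheese stands on a blue pad while the turntable is still in its first detent ((horizontal distance between fresh1 and blue_pad1 below 0.02 m or horizontal distance between fresh1 and blue_pad2 below 0.02 m or horizontal distance between fresh1 and blue_pad3 below 0.02 m) and height (world z) of fresh1 between 0.04 and 0.052 m and angle between each of fresh1, fresh2, fresh3's own z axis and vertical below 0.15 rad and (horizontal distance between fresh2 and blue_pad1 below 0.02 m or horizontal distance between fresh2 and blue_pad2 below 0.02 m or horizontal distance between fresh2 and blue_pad3 below 0.02 m) and height (world z) of fresh2 between 0.04 and 0.052 m and (horizontal distance between fresh3 and blue_pad1 below 0.02 m or horizontal distance between fresh3 and blue_pad2 below 0.02 m or horizontal distance between fresh3 and blue_pad3 below 0.02 m) and height (world z) of fresh3 between 0.04 and 0.052 m and value of joint turntable below 0.2 rad), for 0.2 s.
2. the turntable is half a turn round in its detent, the fresh cheeses on their blue pads and the dried ones still on the turntable ((horizontal distance between fresh1 and blue_pad1 below 0.02 m or horizontal distance between fresh1 and blue_pad2 below 0.02 m or horizontal distance between fresh1 and blue_pad3 below 0.02 m) and height (world z) of fresh1 between 0.04 and 0.052 m and angle between each of fresh1, fresh2, fresh3's own z axis and vertical below 0.15 rad and (horizontal distance between fresh2 and blue_pad1 below 0.02 m or horizontal distance between fresh2 and blue_pad2 below 0.02 m or horizontal distance between fresh2 and blue_pad3 below 0.02 m) and height (world z) of fresh2 between 0.04 and 0.052 m and (horizontal distance between fresh3 and blue_pad1 below 0.02 m or horizontal distance between fresh3 and blue_pad2 below 0.02 m or horizontal distance between fresh3 and blue_pad3 below 0.02 m) and height (world z) of fresh3 between 0.04 and 0.052 m and value of joint turntable between 3.06159 and 3.22159 rad and horizontal distance between each of dried1, dried2, dried3 and turntable_centre below 0.165 m and height (world z) of each of dried1, dried2, dried3 above 0.04 m), for 0.2 s.
3. the blower dial is at the green mark (value of joint blower_dial between 1.88 and 2.12 rad), for 0.2 s.
At the end, for the whole second after the job is handed in: Fresh cheeses upright within 20 mm of the centres of blue pads; turntable within 0.08 rad of 3.142; dial within 0.12 rad of 2.0; dried cheeses upright on the rack, centres within 78 mm of its centre along both sides; all at rest (all of step 3 and (horizontal distance between fresh1 and blue_pad1 below 0.02 m or horizontal distance between fresh1 and blue_pad2 below 0.02 m or horizontal distance between fresh1 and blue_pad3 below 0.02 m) and height (world z) of fresh1 between 0.04 and 0.052 m and angle between each of fresh1, fresh2, fresh3, dried1, dried2, dried3's own z axis and vertical below 0.15 rad and (horizontal distance between fresh2 and blue_pad1 below 0.02 m or horizontal distance between fresh2 and blue_pad2 below 0.02 m or horizontal distance between fresh2 and blue_pad3 below 0.02 m) and height (world z) of fresh2 between 0.04 and 0.052 m and (horizontal distance between fresh3 and blue_pad1 below 0.02 m or horizontal distance between fresh3 and blue_pad2 below 0.02 m or horizontal distance between fresh3 and blue_pad3 below 0.02 m) and height (world z) of fresh3 between 0.04 and 0.052 m and value of joint turntable between 3.06159 and 3.22159 rad and x of dried1 in the frame of rack between -0.078 and 0.078 m and y of dried1 in the frame of rack between -0.078 and 0.078 m and height (world z) of dried1 between 0.045 and 0.057 m and x of dried2 in the frame of rack between -0.078 and 0.078 m and y of dried2 in the frame of rack between -0.078 and 0.078 m and height (world z) of dried2 between 0.045 and 0.057 m and x of dried3 in the frame of rack between -0.078 and 0.078 m and y of dried3 in the frame of rack between -0.078 and 0.078 m and height (world z) of dried3 between 0.045 and 0.057 m and linear speed of each of fresh1, fresh2, fresh3, dried1, dried2, dried3 below 0.03 m/s and velocity of joint turntable between -0.05 and 0.05 rad/s); the robot touches nothing.
It fails at once if a bystander is moved more than 30 mm (distance of any of pyramid1, pyramid2, spray_bottle, salt_jar, mould, culture_jar from where it was at the start of the episode above 0.03 m).
Of fresh1, fresh2, fresh3 only 2 to 3 are there at a start; the rules pass over those that are not, and their reading is None.
Of dried1, dried2, dried3 only 2 to 3 are there at a start; the rules pass over those that are not, and their reading is None.
At some moment in a run one of fresh1, fresh2, fresh3, dried1, dried2, dried3 may be knocked a few centimetres aside while the robot is not near it.
It also fails if it takes over 208 s, if anything falls off the work surface, if the arm or the gripper's body presses on something with over 40 N, if the wrist force passes 120 N, or if a joint passes its speed limit or range.

## Robot

A 7-joint arm with a two-finger parallel gripper is mounted at the origin on the work surface. World frame = base frame: x ahead of the robot, y to its left, z up, the work surface at z = 0. Lengths are in m, angles in rad, forces in N, time in s.
With the tool pointing down it reaches from about 0.425 to 0.95 m from the base axis. Payload 4.7 kg.
Tool frame: the origin (TCP) lies on the centre line of the jaws, within the pads' length; the fingertips stand robot.nose_length ahead of it and the grasp point (between the pads) lies 8 mm behind it (robot.nose_length is the distance from the TCP to the fingertips, in m); z points along the fingers, y is the line along which they close (so a half turn about z gives the same grasp; the last joint's range is limited). The gripper opens to 85 mm and grips with 20 to 120 N. Pads are 22 mm wide; open, the fingers measure 114 mm over their backs; the gripper's body (76 mm by 85 mm) begins 54 mm behind the grasp point. The pads swing forward as they close: fully open they stand 13 mm farther back than shut.
Start: joints at [1.129, 0.469, -0.049, 1.532, 0.024, 1.141, -0.082], TCP at [0.271, -0.618, 0.242] pointing down, gripper open.
Joint ranges: [-2.59, 2.59], [-0.33, 1.99], [-1.39, 1.29], [0.1, 2.45], [-1.04, 4.18], [0.21, 1.99], [-2.66, 2.66]. Speed limits (rad/s): [2.57, 2.57, 3.14, 3.14, 3.14, 3.14, 3.14].

## Interface

Orientations are given as [roll, pitch, yaw] about the fixed x, y, z axes, in that order (R = Rz(yaw) Ry(pitch) Rx(roll)).
In Python, from plant import robot gives the robot as it stands. Calls block until the motion is done:
- robot.goto(position, orientation): joint-space move of the TCP to a pose.
- robot.move_straight(position, vel=0.15, attitude=None, contact_N=None): straight line of the TCP; attitude=None keeps the orientation; vel is the mean speed in m/s. With contact_N (N) it stops when the force on the tool has changed by that much, and returns True; else False.
- robot.move_joints(angles): joint-space move.
- robot.grip(opening, strength=None): opening from 0.0 (shut) to 1.0 (fully open); strength is the grip in N (None keeps the last); returns when the fingers have stopped.
- robot.sleep(seconds).
- robot.inverse_kinematics(position, orientation): joint angles nearest the present ones, or None.
- robot.sense(): the state.
- robot.grab_frame(name): name is "scene" or "top" or "wrist"; returns a dict with "image" (400x640x3 uint8, red, green, blue), "range_z" (400x640 float32, m along the optical axis (not along the pixel's ray), 0 where there is no reading), "fx", "fy", "cx", "cy" (pixels), "R" (3x3) and "t" (3): a world point X has camera coordinates R X + t. Camera axes: x right, y down, z forward; pixel columns grow to the right and rows downward; lengths in m; the calibration is good to about 2 mm. A picture is of the moment at which its call begins.
A pose or a line that the arm cannot do raises robot.IKError and nothing moves.
- robot.close_job(): hands the job in; it is judged then, once.
The state is a dict: "t": time; "joint_pos": joint angles; "joint_velocities": joint speeds; "effort": joint torques, N m; "tcp_pos": TCP position; "tcp_rot": TCP orientation; "wrist_force": force on the tool from outside, world axes, zero at the start; "torque": the same for the moment, N m; "opening": opening from 0.0 (shut) to 1.0 (fully open); "gripper_force": force on a finger pad.
Only numpy, scipy, OpenCV 4.12 (cv2) and the standard library are available. Lean on these libraries where they do the work, as an engineer would, in place of code of your own. Each camera call takes 0.05 s, during which the arm holds its last target. There are 200 camera calls.

## Working session

There is one attempt and no reset: what is moved stays moved. The work goes in short steps, each a Python script; the robot and the scene stay as the last script left them, time stands still between calls to the robot, and variables do not carry over. Pictures are saved under pics/ and viewed, at most 14 in all, crops included, and the job is handed in when it is done.

```bash
ls; mkdir -p pics
python3 - <<'E'
from plant import robot
import cv2,numpy as np
s=robot.sense();print(s['t'],s['tcp_pos'],s['tcp_rot'],robot.nose_length)
for n in ("scene","top"):
    f=robot.grab_frame(n);cv2.imwrite(f"pics/{n}0.png",f["image"][...,::-1]);np.savez(f"{n}0.npz",**f)
    print(n,f["fx"],f["cx"],f["cy"],f["R"].round(3).tolist(),f["t"].round(3), (-f["R"].T@f["t"]).round(3))
E
```

```text
pics
0.0 [ 0.27057092 -0.61778062  0.24125042] [-3.13961530e+00  5.40774616e-05  4.12804939e-01] 0.011
scene 426.9114296816438 319.1546967723886 202.67549204454238 [[-0.258, 0.966, 0.009], [0.606, 0.169, -0.777], [-0.753, -0.194, -0.629]] [ 0.15  -0.242  1.703] [1.467 0.227 0.883]
top 388.504155771055 320.9372439703172 198.19191765175012 [[-0.025, -0.999, -0.026], [-0.986, 0.029, -0.164], [0.165, 0.021, -0.986]] [0.034 0.544 1.068] [ 0.362 -0.005  1.143]
```

View pics/scene0.png

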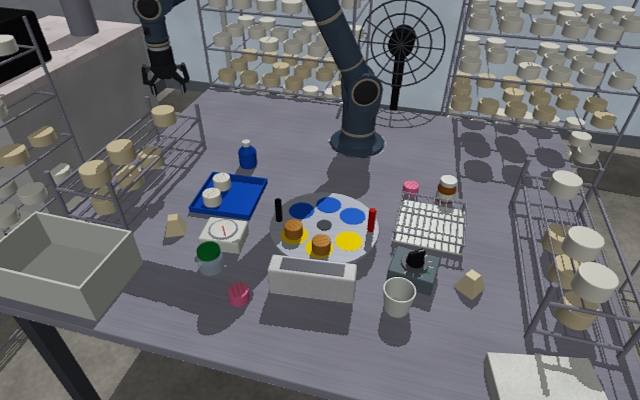

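View pics/top0.png

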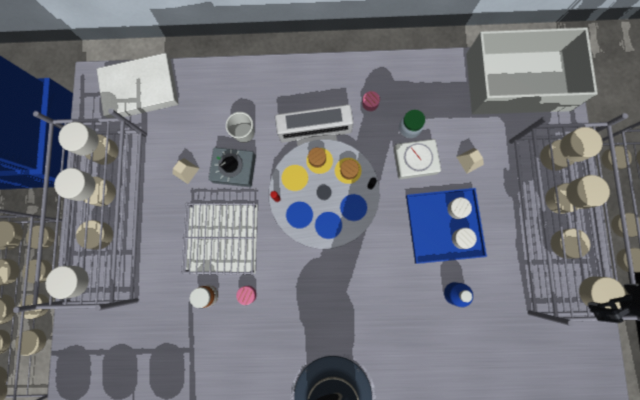

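Scene view: two white cheeses in the bin (≈(222,182) and (212,198)), two brown ones at (293,229) and (321,243). The red post is at (372,219), the dial at (415,258). In the top view the whites are at (460,208) and (465,239), browns (317,157) and (349,169), red post (275,196), black post (372,183). The dial is at (231,163) and the rack is centred near (222,232). The pink items are decoys.

```bash
cat > h.py <<'E'
import numpy as np,cv2
def back(f,u,v,z=None,Z=None):
    """pixel -> world at optical depth z, or on plane world Z"""
    d=np.array([(u-f["cx"])/f["fx"],(v-f["cy"])/f["fy"],1.0]);R=np.array(f["R"]);c=-R.T@f["t"];r=R.T@d
    return c+r*((Z-c[2])/r[2] if z is None else z)
def cloud(f):
    z=f["range_z"];v,u=np.mgrid[:400,:640]
    P=np.stack([(u-f["cx"])/f["fx"]*z,(v-f["cy"])/f["fy"]*z,z],-1)
    return (P-f["t"])@np.array(f["R"]),z>0
def proj(f,X):
    p=np.array(f["R"])@np.array(X)+f["t"];return np.array([f["fx"]*p[0]/p[2]+f["cx"],f["fy"]*p[1]/p[2]+f["cy"]])
E
python3 - <<'E'
from h import *
T=dict(np.load("top0.npz"));S=dict(np.load("scene0.npz"))
def at(f,n,u,v,r=2):
    P,ok=cloud(f);p=P[v-r:v+r+1,u-r:u+r+1].reshape(-1,3);print(n,np.median(p,0).round(3))
for n,u,v in [("w1",460,208),("w2",465,239),("b1",317,156),("b2",349,168),("hub",323,192),("red",275,196),("blk",372,183),("blue1",299,214),("blue2",328,225),("blue3",353,208),("yel",294,178),("dialc",231,163),("rack",222,232),("amber",203,296),("mould",239,125)]: at(T,n,u,v,1)
print('scene')
for n,u,v in [("w1",222,178),("w2",212,194),("b1",293,225),("b2",321,240),("hub",324,225),("red",372,209),("blue1",352,216),("blue2",328,205),("blue3",301,211),("yel",350,241)]: at(S,n,u,v,1)
def crop(f,n,x0,y0,w,h,k):
    cv2.imwrite(n,cv2.resize(f["image"][y0:y0+h,x0:x0+w,::-1],None,fx=k,fy=k,interpolation=cv2.INTER_CUBIC))
crop(T,"pics/c1.png",180,100,200,150,4)
crop(T,"pics/c2.png",390,170,110,110,5)
E
```

```text
w1 [ 0.505 -0.374  0.045]
w2 [ 0.418 -0.38   0.043]
b1 [0.66  0.026 0.081]
b2 [ 0.622 -0.063  0.081]
hub [0.562 0.013 0.046]
red [0.542 0.14  0.121]
blk [ 0.57 -0.12  0.12]
blue1 [0.501 0.083 0.045]
blue2 [0.468 0.001 0.045]
blue3 [ 0.514 -0.072  0.044]
yel [0.606 0.095 0.044]
dialc [0.648 0.271 0.077]
rack [0.458 0.311 0.015]
amber [0.282 0.341 0.081]
mould [0.787 0.267 0.006]
scene
w1 [ 0.428 -0.377  0.047]
w2 [ 0.515 -0.372  0.045]
b1 [ 0.623 -0.066  0.08 ]
b2 [0.663 0.025 0.082]
hub [0.565 0.01  0.048]
red [0.545 0.141 0.121]
blue1 [0.5   0.08  0.046]
blue2 [ 0.471 -0.002  0.047]
blue3 [ 0.521 -0.075  0.047]
yel [0.608 0.096 0.045]
```

View pics/c1.png

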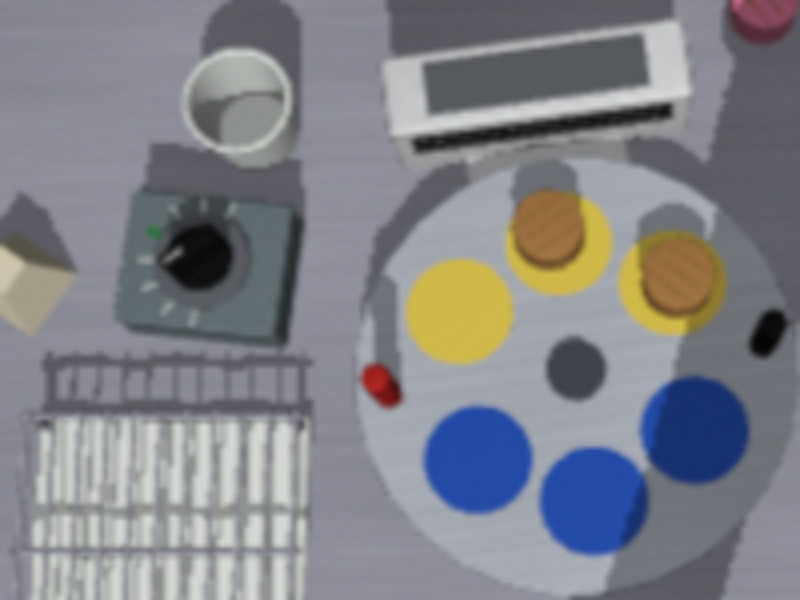

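View pics/c2.png

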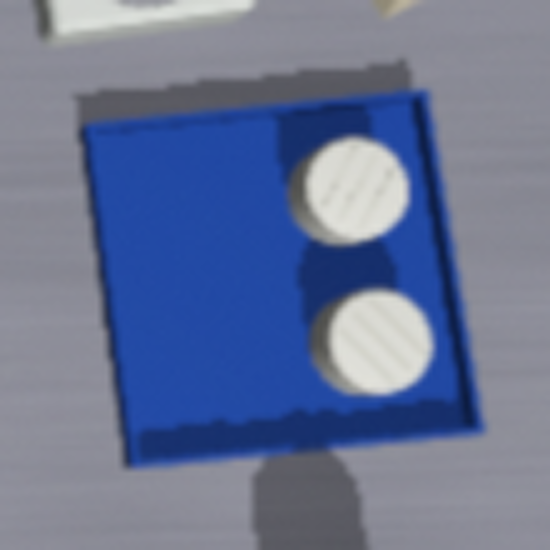

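The crops show empty blue pads at top-view pixels (299,214.6), (328,225) and (353.4,207). The whites are centred at (461.2,207.7) and (465.6,237.8). The dial pointer sits near the 1.5 rad tick, one short of the green one. Next I fit the geometry.

Run:
```python
from h import *
T=dict(np.load("top0.npz"));S=dict(np.load("scene0.npz"))
def blobs(f,lo,hi,Z,amin=60,roi=None):
    h=cv2.cvtColor(f["image"],cv2.COLOR_RGB2HSV);m=cv2.inRange(h,lo,hi)
    P,ok=cloud(f)
    m[(np.abs(P[...,2]-Z)>0.008)|(P[...,0]<.33)|(P[...,0]>.75)|(abs(P[...,1])>.48)]=0
    n,l,st,c=cv2.connectedComponentsWithStats(m)
    return [(int(st[i,4]),back(f,*c[i],Z=Z).round(4)) for i in range(1,n) if st[i,4]>amin],m
for nm,lo,hi,Z in [("white",(0,0,130),(180,60,255),.044),("brown",(5,80,60),(18,255,255),.081),("blue",(105,120,40),(130,255,255),.045),("yellow",(20,120,80),(35,255,255),.045)]:
    for f,k in((T,"top"),(S,"scene")):
        print(nm,k,*blobs(f,lo,hi,Z)[0])
P,ok=cloud(T)
def rect(sel):
    p=P[sel][:,:2].astype(np.float32);r=cv2.minAreaRect(p*1000);print(len(p),r)
X,Y,Z=P[...,0],P[...,1],P[...,2]
rect((Z>.043)&(Z<.06)&(X>.33)&(X<.57)&(Y>.18)&(Y<.44))
h=cv2.cvtColor(T["image"],cv2.COLOR_RGB2HSV)
rect((cv2.inRange(h,(105,150,40),(130,255,255))>0)&(Y<-.22)&(Y>-.5)&(X>.36)&(X<.6)&(Z<.03))
rect((abs(Z-.05)<.006)&(X>.575)&(X<.75)&(Y>.18)&(Y<.38))
sel=(Z>.085)&(Z<.1)&(X>.6)&(X<.7)&(Y>.2)&(Y<.34);print(sel.sum(),P[sel].mean(0) if sel.any() else'', Z[150:175,215:245].max())
```

```text
white top (1323, array([ 0.6551, -0.2643,  0.044 ])) (3743, array([0.5606, 0.0503, 0.044 ])) (144, array([ 0.6515, -0.4263,  0.044 ])) (143, array([0.6462, 0.4293, 0.044 ])) (325, array([ 0.5063, -0.3749,  0.044 ])) (235, array([0.518 , 0.3263, 0.044 ])) (695, array([0.4048, 0.3184, 0.044 ])) (330, array([ 0.4201, -0.3812,  0.044 ]))
white scene (150, array([ 0.4247, -0.3833,  0.044 ])) (168, array([ 0.5104, -0.3778,  0.044 ])) (2044, array([0.5776, 0.0402, 0.044 ])) (901, array([ 0.6611, -0.267 ,  0.044 ])) (117, array([0.5546, 0.1583, 0.044 ])) (83, array([0.6442, 0.4283, 0.044 ]))
brown top (241, array([0.6589, 0.0281, 0.081 ])) (251, array([ 0.6209, -0.0625,  0.081 ]))
brown scene (202, array([ 0.6265, -0.0642,  0.081 ])) (222, array([0.6651, 0.0259, 0.081 ]))
blue top (553, array([ 0.5165, -0.0722,  0.045 ])) (549, array([0.4996, 0.0827, 0.045 ])) (564, array([0.4679, 0.0008, 0.045 ]))
blue scene (312, array([ 0.4664, -0.0024,  0.045 ])) (330, array([ 0.5154, -0.0752,  0.045 ])) (337, array([0.499 , 0.0797, 0.045 ]))
yellow top (228, array([0.6468, 0.0121, 0.045 ])) (228, array([ 0.6215, -0.0566,  0.045 ])) (517, array([0.6085, 0.0942, 0.045 ]))
yellow scene (182, array([ 0.6348, -0.0585,  0.045 ])) (414, array([0.6074, 0.0914, 0.045 ])) (154, array([0.6688, 0.0118, 0.045 ]))
1479 ((440.30963134765625, 313.6499328613281), (205.94317626953125, 203.6658172607422), 88.3230972290039)
3881 ((462.8741149902344, -336.6809387207031), (201.78298950195312, 201.4372100830078), 4.16928243637085)
1030 ((675.8878784179688, 278.00128173828125), (120.87472534179688, 155.7104034423828), 82.27274322509766)
87 [0.64794269 0.28059685 0.09255619] 1.1429800959702332
```

```bash
cat > m.py <<'E'
from h import *
from plant import robot
def ori(phi):
    """tool down, closing along world angle phi (rad); of the two equal grasps take the one with least joint-7 use"""
    return [[np.pi,0,(phi+np.pi/2+k*np.pi+np.pi)%(2*np.pi)-np.pi] for k in(0,1)]
def above(p,phi,z=.22):
    c=[(abs(q[6]),o) for o in ori(phi) for q in [robot.inverse_kinematics([p[0],p[1],z],o)] if q is not None]
    o=min(c,key=lambda a:a[0])[1];robot.goto([p[0],p[1],z],o)
def line(p,z,vel=.15,**k): return robot.move_straight([p[0],p[1],z],vel=vel,**k)
def pick(p,phi,z,op,N=30):
    robot.grip(op);above(p,phi);line(p,z+.03);line(p,z,.06);robot.grip(0,N)
    s=robot.sense();line(p,.22);s2=robot.sense();print("pick t %.1f open %.3f/%.3f force %.1f"%(s2["t"],s["opening"],s2["opening"],s2["gripper_force"]),s["tcp_pos"].round(4))
    return s2["opening"]>.3
def place(p,phi,z,op):
    above(p,phi);line(p,z+.03);c=line(p,z,.04,contact_N=4);robot.grip(op);line(p,z+.06,.1);line(p,.22,.25)
    print("placed",c,"t %.1f"%robot.sense()["t"])
C=np.array([.562,.0095]);BLUE1=np.array([.4993,.0812]);BLUE3=np.array([.516,-.0737]);BLUE2=np.array([.467,-.001])
def radial(p): d=p-C;return np.arctan2(d[1],d[0])
E
python3 - <<'E'
from m import *
if pick(np.array([.508,-.3763]),np.radians(35),.031,1.0):
    place(BLUE3,radial(BLUE3),.0735,.88)
for n in("top","wrist"):
    f=robot.grab_frame(n);cv2.imwrite(f"pics/{n}1.png",f["image"][...,::-1]);np.savez(f"{n}1.npz",**f)
E
```

```text
pick t 5.2 open 0.669/0.664 force 32.2 [ 0.5083 -0.3766  0.0317]
placed False t 9.8
```

View pics/top1.png

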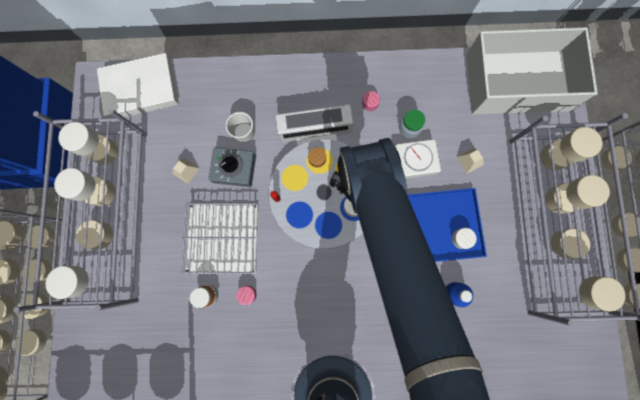

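White 1 now stands on blue pad 3 (partly hidden by the arm near (350,205)), and white 2 is unmoved at (465,239). I'll place it next and then check.

```bash
cat >> m.py <<'E'
def park(): robot.goto([.35,-.45,.3],ori(np.pi/2)[1] if robot.inverse_kinematics([.35,-.45,.3],ori(np.pi/2)[0]) is None else ori(np.pi/2)[0])
def find(f,lo,hi,Z,amin=100):
    m=cv2.inRange(cv2.cvtColor(f["image"],cv2.COLOR_RGB2HSV),lo,hi);P,ok=cloud(f)
    m[(np.abs(P[...,2]-Z)>.008)|(P[...,0]<.33)|(P[...,0]>.75)|(abs(P[...,1])>.48)]=0
    m=cv2.morphologyEx(m,cv2.MORPH_OPEN,np.ones((3,3)))
    n,l,st,c=cv2.connectedComponentsWithStats(m)
    return [(int(st[i,4]),back(f,*c[i],Z=Z).round(3).tolist()) for i in range(1,n) if st[i,4]>amin]
W=((0,0,120),(180,70,255));B=((5,80,60),(18,255,255))
def survey(tag,zw=.085,zb=.081):
    for n in("top","scene"):
        f=robot.grab_frame(n);cv2.imwrite(f"pics/{n}{tag}.png",f["image"][...,::-1]);np.savez(f"{n}{tag}.npz",**f)
        print(n,"white",find(f,*W,zw),"brown",find(f,*B,zb))
E
python3 - <<'E'
from m import *
if pick(np.array([.422,-.382]),np.radians(60),.031,1.0):
    place(BLUE1,radial(BLUE1),.0735,.88)
park();survey("2")
E
```

```text
pick t 15.4 open 0.666/0.666 force 32.3 [ 0.4221 -0.3827  0.0317]
placed False t 20.6
top white [(281, [0.74, 0.072, 0.085]), (341, [0.517, -0.071, 0.085]), (337, [0.499, 0.084, 0.085])] brown [(240, [0.659, 0.028, 0.081]), (250, [0.621, -0.062, 0.081])]
scene white [(204, [0.521, -0.073, 0.085]), (217, [0.503, 0.082, 0.085])] brown [(196, [0.627, -0.064, 0.081]), (202, [0.665, 0.026, 0.081])]
```

View pics/top2.png

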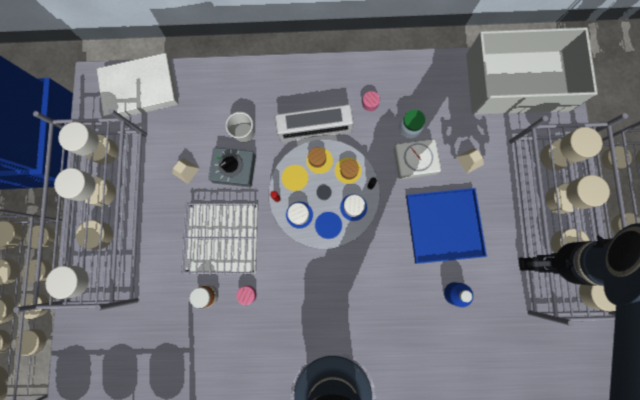

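Both whites sit on their pads, about 2–4 mm off centre, and nothing else has moved. Next I turn the table by gripping the black post and taking it round the far side, where the reach is comfortable.

```bash
cat > turn.py <<'E'
from m import *
a0=np.radians(-83.7);r=.135
ang=np.linspace(0,np.pi,19)
P=lambda a:C+r*np.array([np.cos(a0+a),np.sin(a0+a)])
def att(a,k): return [np.pi,0,(a0+a+np.pi+k*np.pi+np.pi)%(2*np.pi)-np.pi]  # closing tangential
ok=[]
for k in(0,1):
    q=[robot.inverse_kinematics([*P(a),.105],att(a,k)) for a in ang]
    print(k,[None if x is None else round(x[6],2) for x in q])
    if all(x is not None for x in q): ok.append((max(abs(x[6]) for x in q),k))
k=min(ok)[1];print("k",k)
robot.grip(.7)
robot.goto([*P(0),.22],att(0,k));robot.move_straight([*P(0),.14]);c=robot.move_straight([*P(0),.105],vel=.05,contact_N=8);print("contact",c)
if not c:
    robot.grip(0,40);s=robot.sense();print(s["opening"],s["gripper_force"])
    for a in ang[1:]:
        robot.move_straight([*P(a),.105],vel=.06,attitude=att(a,k))
        s=robot.sense();print(np.degrees(a).round(),s["wrist_force"].round(1),s["opening"].round(2))
        if np.linalg.norm(s["wrist_force"])>50: print("STOP");break
    robot.grip(.7);robot.sleep(.5);robot.move_straight([*P(a),.22])
    print(robot.sense()["t"])
E
python3 turn.py
```

```text
0 [np.float64(-0.16), np.float64(-0.01), np.float64(0.14), np.float64(0.28), np.float64(0.41), np.float64(0.55), np.float64(0.68), np.float64(0.81), np.float64(0.95), np.float64(1.09), np.float64(1.24), np.float64(1.38), np.float64(1.51), np.float64(1.64), np.float64(1.76), np.float64(1.88), np.float64(2.01), np.float64(2.15), np.float64(2.29)]
1 [np.float64(-2.15), np.float64(-1.99), np.float64(-1.84), np.float64(-1.7), np.float64(-1.56), np.float64(-1.42), np.float64(-1.28), np.float64(-1.14), np.float64(-1.01), np.float64(-1.79), np.float64(-1.67), np.float64(-1.55), np.float64(-1.44), np.float64(-1.32), np.float64(-1.2), np.float64(-1.08), np.float64(-0.95), np.float64(-0.82), np.float64(-0.68)]
k 1
contact False
0.21860496239889654 38.98695766925812Traceback (most recent call last):
  File "turn.py", line 18, in <module>
    s=robot.sense();print(np.degrees(a).round(),s["wrist_force"].round(1),s["opening"].round(2))
                                                                          ^^^^^^^^^^^^^^^^^^
AttributeError: 'float' object has no attribute 'round'
```

```bash
sed -i 's/s\["opening"\].round(2)/round(s["opening"],2)/; s/^k=min(ok).*/k=0/' turn.py
python3 - <<'E'
from m import *
s=robot.sense();print(s["tcp_pos"],s["wrist_force"]);robot.grip(.7);robot.sleep(.5)
p=s["tcp_pos"];robot.move_straight([p[0],p[1],.22]);robot.goto([.5,-.2,.25],[np.pi,0,0])
survey("3")
E
python3 turn.py | tail -n +3
```

```text
[ 0.59980289 -0.12017708  0.10534481] [-0.97408623  0.57720354  5.41718271]
top white [(126, [0.738, 0.114, 0.085]), (332, [0.517, -0.071, 0.085]), (337, [0.499, 0.084, 0.085])] brown [(236, [0.659, 0.028, 0.081]), (247, [0.621, -0.062, 0.081])]
scene white [(213, [0.522, -0.073, 0.085]), (186, [0.504, 0.086, 0.085])] brown [(205, [0.626, -0.064, 0.081]), (226, [0.665, 0.026, 0.081])]
contact False
0.21881826736834106 39.05903398990631
10.0 [-0.5  0.1  4.8] 0.22
20.0 [-2.1  0.6  5.6] 0.22
30.0 [-1.9 -0.2  6.6] 0.22
40.0 [-1.4 -0.6  5.3] 0.22
50.0 [-2.1 -0.3  5.8] 0.22
60.0 [-1.6 -2.2  5.3] 0.22
70.0 [-1.  -1.6  5.8] 0.22
80.0 [-1.6 -0.9  5.1] 0.22
90.0 [-0.9 -1.3  5.6] 0.22
100.0 [-2.  -0.7  6.1] 0.22
110.0 [-0.8 -0.4  6.3] 0.22
120.0 [-2.4 -0.8  5.6] 0.22
130.0 [-2.1 -1.9  5.9] 0.22
140.0 [-1.  -1.   6.9] 0.22
150.0 [-1.  -2.2  6.3] 0.22
160.0 [-0.8 -2.1  5.9] 0.22
170.0 [-0.5 -2.4  6.2] 0.22
180.0 [ 2.3 -3.4  5.8] 0.22
48.0667
```

Run:
```python
from m import *
park();survey("4")
T=dict(np.load("top4.npz"));P,_=cloud(T)
h=cv2.cvtColor(T["image"],cv2.COLOR_RGB2HSV)
for nm,lo,hi in(("yellow",(20,120,80),(35,255,255)),("blue",(105,120,40),(130,255,255))): print(nm,find(T,lo,hi,.045,60))
red=((cv2.inRange(h,(0,150,80),(6,255,255))>0)&(P[...,2]>.11)&(P[...,2]<.13));print("red",P[red].mean(0) if red.any() else None)
cv2.imwrite("pics/c4.png",cv2.resize(T["image"][100:280,180:400,::-1],None,fx=3.3,fy=3.3,interpolation=cv2.INTER_CUBIC))
```

```text
top white [(307, [0.741, 0.069, 0.085]), (301, [0.624, -0.061, 0.085]), (317, [0.605, 0.095, 0.085])] brown [(247, [0.5, 0.084, 0.081]), (246, [0.463, -0.006, 0.081])]
scene white [(192, [0.631, -0.062, 0.085]), (252, [0.61, 0.094, 0.085])] brown [(162, [0.467, -0.007, 0.081]), (167, [0.505, 0.083, 0.081])]
yellow [(543, [0.517, -0.072, 0.045]), (198, [0.492, 0.068, 0.045]), (219, [0.475, 0.013, 0.045])]
blue [(515, [0.657, 0.021, 0.045]), (89, [0.605, -0.043, 0.045])]
red [ 0.57488185 -0.12231391  0.12115303]
```

View pics/c4.png

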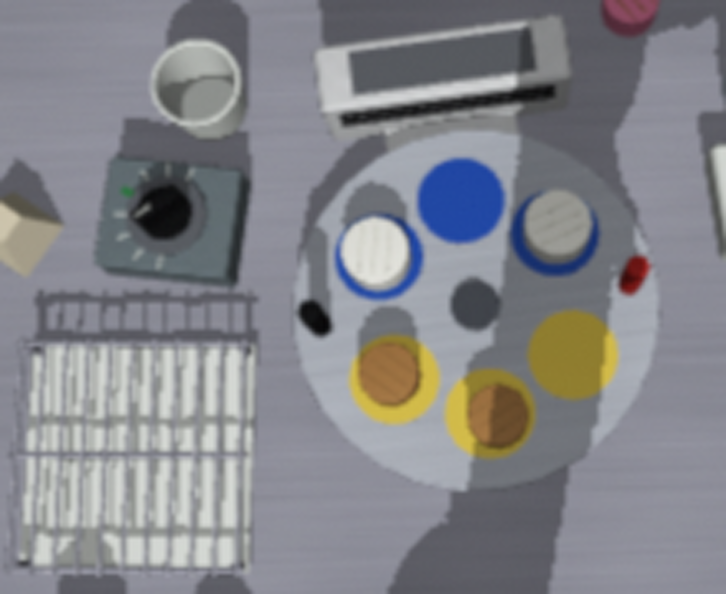

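The half turn landed in its detent: the empty yellow pad is exactly where the blue one was, and both whites are on their pads by the blower. The browns are at the front, at crop (388,375) and (497,415). Now they go onto the rack.

Run:
```python
from m import *
for p,q in(((.5025,.0835),(.478,.314)),((.465,-.0065),(.400,.314))):
    p=np.array(p)
    if not pick(p,radial(p),.071,1.0): print("FAIL");break
    place(np.array(q),np.pi/2,.0775,.85)
park();survey("5",zb=.086)
# dial view
robot.goto([.585,.277,.27],[np.pi,0,0]);f=robot.grab_frame("wrist");np.savez("wr5.npz",**f);print(f["fx"],(-np.array(f["R"]).T@f["t"]).round(3))
cv2.imwrite("pics/wr5.png",f["image"][...,::-1])
```

```text
pick t 57.0 open 0.594/0.597 force 31.4 [0.5028 0.0836 0.0715]
placed False t 61.9
pick t 66.6 open 0.596/0.599 force 31.4 [ 0.4651 -0.0065  0.0715]
placed False t 71.2
top white [(291, [0.741, 0.071, 0.085]), (321, [0.622, -0.061, 0.085]), (323, [0.604, 0.095, 0.085])] brown [(256, [0.479, 0.315, 0.086]), (268, [0.4, 0.315, 0.086])]
scene white [(247, [0.628, -0.062, 0.085]), (260, [0.61, 0.094, 0.085])] brown [(168, [0.406, 0.314, 0.086]), (184, [0.484, 0.314, 0.086])]
328.28078351595593 [0.655 0.277 0.403]
```

View pics/top5.png

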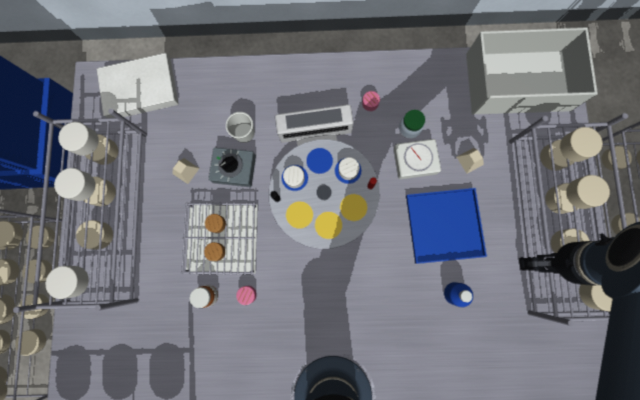

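View pics/wr5.png

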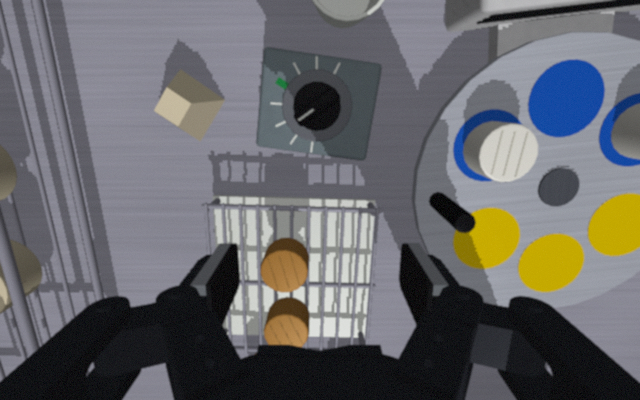

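Both browns stand on the rack, at top-view (215,223) and (214,252). The wrist view shows the dial at (317,105), its pointer going down-left toward (300,120), and the green tick at (281,83). I'll enlarge it and fit.

Run:
```python
from h import *
f=dict(np.load("wr5.npz"));im=f["image"][40:165,250:385].astype(float)
im=255*(im/255)**.5
cv2.imwrite("pics/c5.png",cv2.resize(im.astype(np.uint8)[...,::-1],None,fx=5,fy=5,interpolation=cv2.INTER_CUBIC))
P,ok=cloud(f);Z=P[...,2];m=(Z>.08)&(Z<.105)&(P[...,0]>.59)&(P[...,0]<.72)&(P[...,1]>.22)&(P[...,1]<.34)
r=cv2.minAreaRect((P[m][:,:2]*1000).astype(np.float32));print("bar",r,m.sum(),np.median(Z[m]),P[m].mean(0))
m=(abs(Z-.05)<.004)&(P[...,0]>.58)&(P[...,0]<.74)&(P[...,1]>.2)&(P[...,1]<.36)
print("box",cv2.minAreaRect((P[m][:,:2]*1000).astype(np.float32)),np.median(Z[m]))
```

```text
bar ((649.570556640625, 279.3697204589844), (13.939021110534668, 45.47226333618164), 34.61957550048828) 779 0.09482473534987222 [0.64978771 0.27913336 0.09474767]
box ((668.6299438476562, 276.629638671875), (119.91244506835938, 139.0859375), 81.84300994873047) 0.05111547203886836
```

View pics/c5.png

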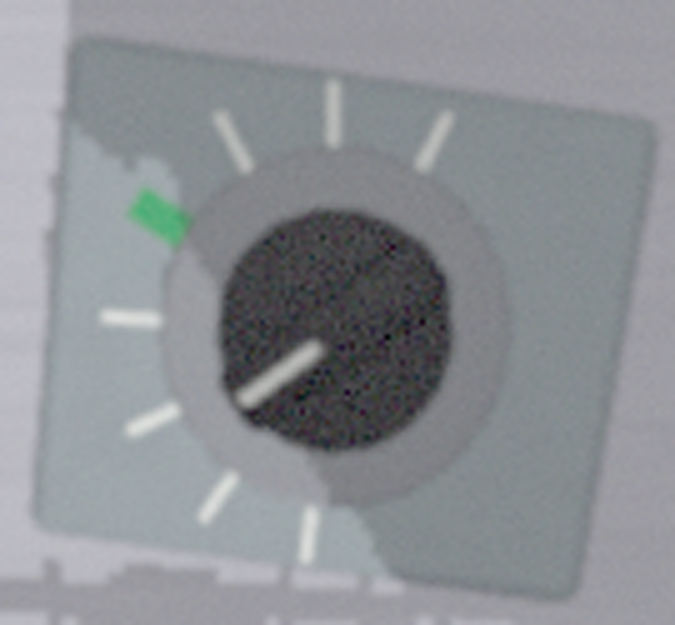

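The bar is centred at (0.6495, 0.279), top at 0.095. Its pointer azimuth is 124.6° and the box's own −x is about 172°, so the dial reads ≈0.82 rad. The green mark is at azimuth ≈57.3°, which needs about 67.3° clockwise.

```bash
cat > dial.py <<'E'
from m import *
def turn(p,a_from,a_to,z=.080):
    for off in(0,np.pi):
        yaw=[(a+off+np.pi)%(2*np.pi)-np.pi for a in np.radians(np.linspace(a_from,a_to,9))]
        q=[robot.inverse_kinematics([*p,z],[np.pi,0,y]) for y in yaw]
        print([None if x is None else round(float(x[6]),2) for x in q])
        if all(x is not None for x in q) and max(abs(np.diff([x[6] for x in q])))<.4: break
    robot.grip(.5);robot.goto([*p,.22],[np.pi,0,yaw[0]]);line(p,.13)
    if line(p,z,.05,contact_N=8): print("contact",robot.sense()["tcp_pos"])
    robot.grip(0,40);print(robot.sense()["opening"])
    for y in yaw[1:]: robot.goto([*p,z],[np.pi,0,y])
    s=robot.sense();print(s["wrist_force"].round(1),s["torque"].round(2))
    robot.grip(.5);line(p,.22)
def look(tag):
    robot.goto([.585,.277,.27],[np.pi,0,0]);f=robot.grab_frame("wrist")
    P,ok=cloud(f);Z=P[...,2];m=(Z>.08)&(Z<.105)&(P[...,0]>.59)&(P[...,0]<.72)&(P[...,1]>.22)&(P[...,1]<.34)
    print("bar",cv2.minAreaRect((P[m][:,:2]*1000).astype(np.float32)))
    im=255*(f["image"][40:165,250:385]/255.)**.5
    cv2.imwrite(f"pics/c{tag}.png",cv2.resize(im.astype(np.uint8)[...,::-1],None,fx=5,fy=5,interpolation=cv2.INTER_CUBIC))
E
python3 - <<'E'
from dial import *
turn([.6495,.2793],124.6,57.3);look("6");print(robot.sense()["t"])
park();survey("6",zb=.086)
E
```

```text
[0.41, 0.28, 0.16, 0.03, -0.09, -0.22, -0.34, -0.47, -0.59]
0.15326408833440686
[5.6 1.4 3.8] [ 0.32 -1.13 -0.02]
bar ((649.5885620117188, 279.483642578125), (45.537479400634766, 13.866613388061523), 57.388648986816406)
85.9
top white [(289, [0.741, 0.059, 0.085]), (325, [0.623, -0.06, 0.085]), (318, [0.605, 0.095, 0.085])] brown [(261, [0.478, 0.315, 0.086]), (268, [0.4, 0.315, 0.086])]
scene white [(246, [0.628, -0.063, 0.085]), (249, [0.61, 0.094, 0.085])] brown [(156, [0.406, 0.314, 0.086]), (181, [0.484, 0.314, 0.086])]
```

View pics/c6.png

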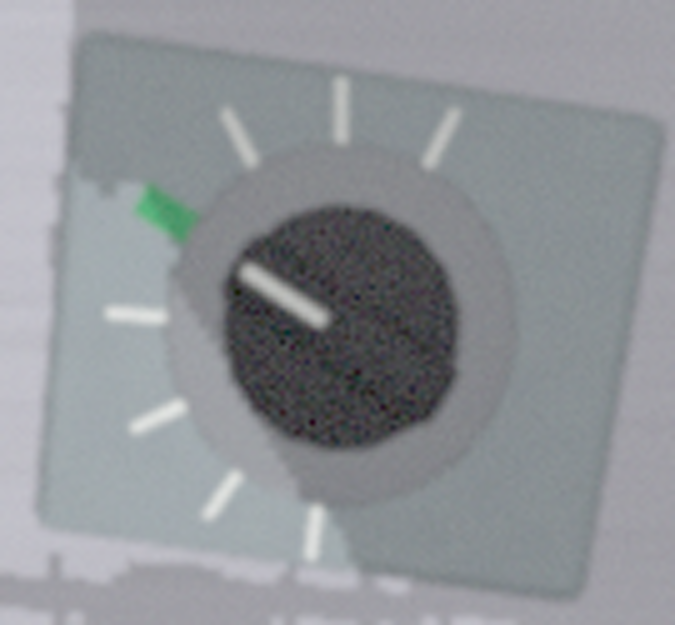

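View pics/scene6.png

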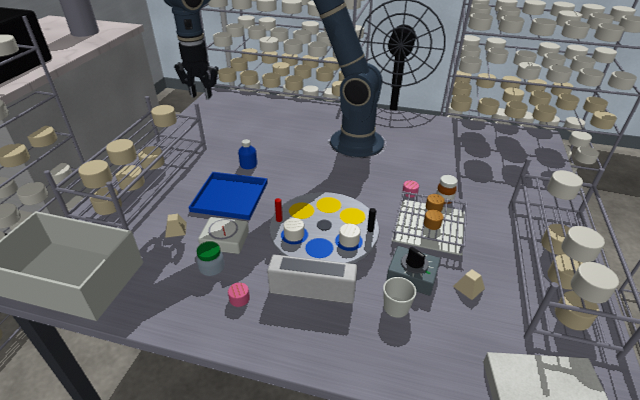

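In the enlarged crop the dial's pointer lines up with the green tick. In the scene view the whites stand on blue pads by the blower, both browns are upright on the rack, and the bystanders are in place. The job is ready to hand in.

```bash
python3 -c "
from plant import robot
print(robot.close_job(), robot.sense()['t'])"
```

```text
the job is handed in; nothing more can be done
the job is handed in; nothing more can be done
```

The job is handed in; the judged result was not shown. By my last camera check both white cheeses stand on blue pads by the blower, the turntable is in its half-turn detent, the dial is at the green mark and both brown cheeses are upright on the rack.

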